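# Find the lid that fits the storage jar

## Task

The square glass storage jar standing on the worktop is washed and dry and wants its lid. Two gold-coloured metal lids that look just the same lie beside it, but only one of them matches its thread; the other belongs to the jar still draining upside down at the back. Find the lid that fits by trying them, screw it on clockwise until it sits fully down on the rim, and leave the other lid lying on the worktop; the jar stays standing about where it is.

Things in the scene. Friction and masses are not known exactly. Their poses are not given: they have to be found in the camera images.
- jar: Open square glass jar, 88 x 88 mm, 85 mm high to the rim, about 0.65 kg, standing loose, mouth up. Origin: centre of its underside, z up. Body and shoulder end 66 mm up; above is a round neck 47 mm across (57.6 mm over its three threads).
- jar_rim (a point): Centre of the jar's mouth, level with the rim, 85 mm above the jar's underside.
- jar_thread (a point): Start of one of the jar's three threads, on the jar's +x side, 27 mm from its axis. The threads are alike, 120 degrees apart, right-handed, 3.6 mm thick, round-backed. Each begins with its upper side 1 mm below the rim and runs down clockwise (seen from above) 8 mm per 120 degrees, for 170 degrees.
- lid_1: One of two round gold-coloured metal twist lids, alike from outside: 64 mm across (65 at the bottom bead), 15 mm high, about 40 g, lying top up. Origin: centre of the lower edge (z = 0 on the worktop), z up. Inside 60 mm wide and 13 mm deep, with small lugs. One of the two lids has 3 lugs and fits the jar, the other has 6 and does not; which is which must be found by trying.
- lid_2: The other gold-coloured lid; outside, size and origin as lid_1. Fully home, the fitting lid's origin is 72 mm above the jar's underside, its top on the rim. The lid that does not fit stays about 78 mm or more up and binds or only rides round when turned.
- lid_1_lug (a point): Underside of one lug of lid_1, on the lid's own +x side, 27.9 mm from its axis, 2 mm above the lower edge and 11 mm below the inside of the lid's top. Lugs are evenly spaced (120 or 60 degrees), 8 mm wide, 2.6 mm thick, and stand 5 mm inward.
- lid_2_lug (a point): Underside of one lug of lid_2, on the lid's own +x side, placed and shaped as on lid_1. The fitting lid can be set on the neck at any yaw: its lugs rest on the threads, its origin 82 mm above the jar's underside with the lugs over thread starts, 1 mm lower per 15 degrees clockwise from there (up to 105 degrees).
- lid_1_top (a point): Centre of the top of lid_1, 15 mm above its origin. Turned clockwise (seen from above) on the neck, the fitting lid sinks 1 mm per 15 degrees until its top meets the rim, after at most 160 degrees, and is tight within a further 30 degrees. A light push down is enough.
- lid_2_top (a point): Centre of the top of lid_2, 15 mm above its origin.
Mind the look-alikes: they are no part of the job. What is shaped like the lid_2 but blue or green is not meant.

How it is judged (in metres and radians):
At the end, for the whole second after the job is handed in: One lid is screwed fully home: its top down on the jar's rim to within 1.5 mm, level and centred on the jar; the other lid lies on the worktop; the jar stands upright on the worktop within 80 mm of where it stood; all is released and at rest (((z of lid_1 in the frame of jar between 0.069 and 0.0735 m and horizontal distance between lid_1 and jar_rim below 0.004 m and angle between the z axis of lid_1 and the z axis of jar, either way round below 0.05 rad and angle between lid_1's own z axis and vertical below 0.1 rad and height (world z) of lid_2 between -0.01 and 0.02 m) or (z of lid_2 in the frame of jar between 0.069 and 0.0735 m and horizontal distance between lid_2 and jar_rim below 0.004 m and angle between the z axis of lid_2 and the z axis of jar, either way round below 0.05 rad and angle between lid_2's own z axis and vertical below 0.1 rad and height (world z) of lid_1 between -0.01 and 0.02 m)) and angle between jar's own z axis and vertical below 0.05 rad and height (world z) of jar below 0.005 m and distance of jar from where it was at the start of the episode below 0.08 m and linear speed of each of jar, lid_1, lid_2 below 0.01 m/s); the robot touches nothing.
It fails at once if the jar is tipped over (more than 30 degrees) (angle between jar's own z axis and vertical above 0.52 rad).
It also fails if it takes over 64 s, if anything falls off the work surface, if the arm or the gripper's body presses on something with over 40 N, if the wrist force passes 120 N, or if a joint passes its speed limit or range.

## Robot

A 6-joint arm with a two-finger parallel gripper is mounted at the origin on a cart in front of the work surface, level with it; the furniture and walls round the work are solid. World frame = base frame: x ahead of the robot, y to its left, z up, the work surface at z = 0. Lengths are in mm, angles in rad, forces in N, time in s.
With the tool pointing down it reaches from about 325 to 750 mm from the base axis. Payload 7.6 kg.
Tool frame: the origin (TCP) lies midway between the tips of the shut fingers; the grasp point (between the pads) lies grasp_offset behind it (grasp_offset is the distance from the TCP to the grasp point, in mm); z points along the fingers, y is the line along which they close (so a half turn about z gives the same grasp; the last joint's range is limited). The gripper opens to 85 mm and grips with 20 to 120 N. Pads are 22 mm wide; open, the fingers measure 114 mm over their backs; the gripper's body (76 mm by 85 mm) begins 54 mm behind the grasp point. The pads swing forward as they close: fully open they stand 13 mm farther back than shut.
Start: joints at [-1.272, 0.052, 1.401, -0, 1.689, -0.07], TCP at [189.286, -489.711, 231.323] pointing down, gripper open.
Joint ranges: [-2.9, 2.9], [-0.91, 2.17], [0.12, 2.37], [-1.06, 4.2], [0.26, 2.73], [-2.93, 2.93]. Speed limits (rad/s): [2.57, 2.57, 3.01, 3.14, 3.14, 3.14].

## Interface

Orientations are given as [roll, pitch, yaw] about the fixed x, y, z axes, in that order (R = Rz(yaw) Ry(pitch) Rx(roll)).
In Python, from workcell import * gives the robot as it stands.
- The arm moves only by the tool apply_moves, never from a script. Its argument "steps" is a list of rows, each a list of 3 entries, a list of its own where there are three numbers: the shift along the tool's x, y, z each as a share of 1 m, from -1 to 1, then the turn, a rotation vector about the tool's x, y, z each as a share of 180 degrees, from -1 to 1, then the opening, from -1 (shut) to 1 (fully open). In form: [[[tx, ty, tz], [wx, wy, wz], jaw], ...]. A call has 1 to 20 rows; each row shifts and turns the commanded pose from where the row before left it, along the tool's axes as they then stand; what a row does not reach is not made up. A row lasts 1/10 s, in which the tool goes at most 50 mm and 8.59 degrees, less where a joint would pass 70% of its speed; a pose out of reach is approached as far as the arm can. A call with a number of a shift or a turn outside -1 to 1 is refused whole. A call with a gripper value outside its range is refused whole. The fingers move at their own pace and stop on an object; "newtons" is the grip in N (left out, the last holds). Time passes only in rows, so rows that do not move let the fingers close. It gives the time, the measured TCP pose, the force, the opening and the grip force at its end, in the units of the state.
- read_state(): the state, without advancing time (a new reading comes with each control period).
- read_camera(name): name is "side" or "top" or "wrist"; returns a dict with "frame" (480x640x3 uint8, red, green, blue), "depth" (480x640 float32, mm along the optical axis (not along the pixel's ray), 0 where there is no reading), "intrinsics" (3x3 intrinsics, pixels), "k1" (the pictures are not rectified: a ray, as slopes to the right and down, at radius r is drawn at 1 + k1 r^2 times it, then the intrinsics apply), "R" (3x3) and "t" (3): a world point X has camera coordinates R X + t; the wrist camera has in their place "mount" (4x4, takes a point from camera to tool coordinates, whose origin is the TCP and whose axes are the flange's). Camera axes: x right, y down, z forward; pixel columns grow to the right and rows downward; lengths in mm; the calibration is good to about 2 mm. A picture is of the moment at which its call begins: read the wrist's pose just before it.
- job_done(): hands the job in; it is judged then, once.
The state is a dict: "t": time; "joints": joint angles; "joint_vel": joint speeds; "effort": joint torques, N m; "eef_pos": TCP position; "eef_rot": TCP orientation; "contact_force": force on the tool from outside, world axes, zero at the start; "ft_torque": the same for the moment, N m; "finger_gap": opening from 0.0 (shut) to 1.0 (fully open); "finger_force": force on a finger pad.
Only numpy, scipy, OpenCV 4.12 (cv2) and the standard library are available. Lean on these libraries where they do the work, as an engineer would, in place of code of your own. Each camera call takes 0.05 s, during which the arm holds its last target. There are 200 camera calls.

## Working session

There is one attempt and no reset: what is moved stays moved. The work goes in short steps, Python scripts to look and compute and a tool call to move; the robot and the scene stay as the last step left them, time stands still between calls to the robot, and variables do not carry over. Pictures are saved under pics/ and viewed, at most 10 in all, crops included, and the job is handed in when it is done.

Besides the shell and the picture viewer there is one more tool, called after ">>>" as a command line: name --argument value ..., lists and objects as JSON in quotes. apply_moves: Moves the arm, as the interface text tells. Its arguments: {"type":"object","properties":{"steps":{"type":"array","items":{"type":"array"}},"newtons":{"type":"number"}},"required":["steps"]}

```bash
mkdir -p pics; ls
python3 - <<'E'
from workcell import *
import cv2,numpy as np,pickle
d={}
for n in("top","side"):
    c=read_camera(n);d[n]=c
    print(n,c["intrinsics"].tolist(),c["k1"],np.round(c["R"],4).tolist(),np.round(c["t"],1).tolist())
    cv2.imwrite(f"pics/{n}0.png",c["frame"][:,:,::-1])
pickle.dump(d,open("c0.pkl","wb"))
s=read_state();print(s)
E
```

```text
pics
top [[505.51898459165824, 0.0, 323.0781294389306], [0.0, 505.51898459165824, 245.6511810427883], [0.0, 0.0, 1.0]] -0.13911558219473727 [[0.0024, -1.0, -0.0065], [-0.9801, -0.0011, -0.1984], [0.1984, 0.0069, -0.9801]] [0.3, 468.8, 901.7]
side [[437.86277385701976, 0.0, 319.90661308135503], [0.0, 437.86277385701976, 238.67253864471778], [0.0, 0.0, 1.0]] -0.013585590258870324 [[-0.8474, -0.5307, 0.0138], [-0.2787, 0.4225, -0.8625], [0.4519, -0.7347, -0.506]] [396.7, 212.1, 822.5]
{'t': 0.1, 'joints': array([-1.27227113e+00,  5.28149325e-02,  1.40163487e+00, -2.80495698e-06,
        1.68859120e+00, -7.02822677e-02]), 'joint_vel': array([ 0.00027823, -0.00132816, -0.0010457 ,  0.00117984,  0.00032311,
       -0.00082672]), 'effort': array([ 1.00541431e-03, -3.82581854e+01, -3.60986423e+01, -7.92239371e-05,
        4.72944390e-03,  1.11330235e-05]), 'eef_pos': array([ 189.21432788, -489.42890425,  230.52920831]), 'eef_rot': array([-3.14014768e+00, -9.89307147e-05,  3.68807067e-01]), 'contact_force': array([ 0.02855275, -0.13468833,  0.19059945]), 'ft_torque': array([-0.02256417, -0.00985683, -0.06054874]), 'finger_force': 0.0, 'finger_gap': 0.9981738437864013}
```

View pics/top0.png

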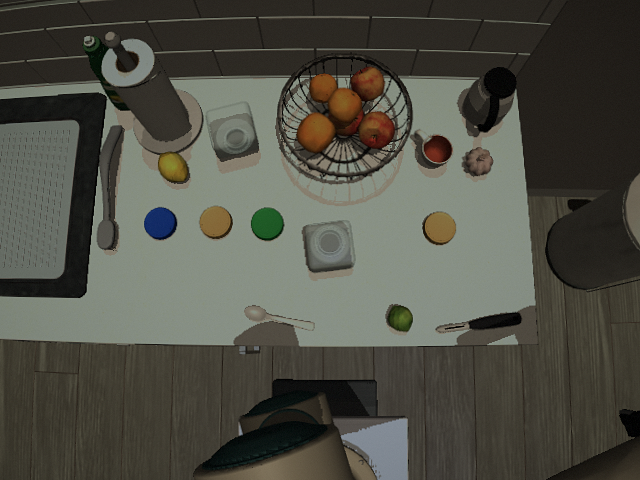

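View pics/side0.png

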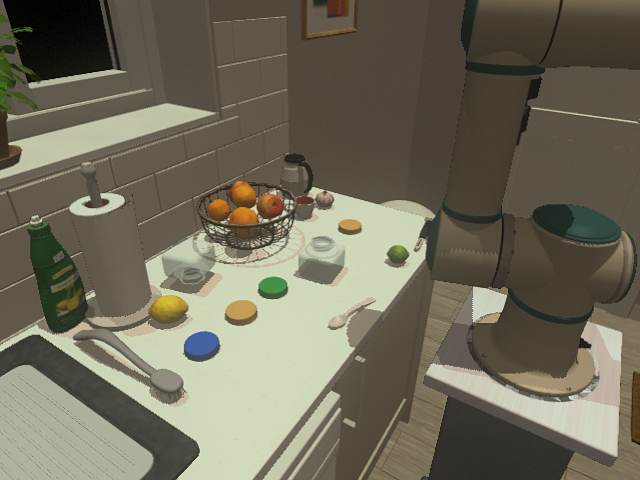

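Top view: the gold lids are at (216,222) and (440,228). Look-alikes are the blue (160,223) and green (267,223) lids. The open jar is at (330,243), and the upside-down one is at (232,132), so I leave that alone. Next I measure.

```bash
cat > h.py <<'E'
import numpy as np,cv2
def undist(c,uv):
    K=np.array(c["intrinsics"]);D=np.array([c["k1"],0,0,0,0.])
    return cv2.undistortPoints(np.array(uv,float).reshape(-1,1,2),K,D).reshape(-1,2)
def pose(c):
    if "R" in c: R=np.array(c["R"]);t=np.array(c["t"]);return R.T,-R.T@t
    return c["Rw"],c["tw"]
def onplane(c,uv,z):
    n=undist(c,uv);Rw,o=pose(c)
    d=np.c_[n,np.ones(len(n))]@Rw.T
    return o+d*((z-o[2])/d[:,2])[:,None]
def gold(c):
    h=cv2.cvtColor(c["frame"],cv2.COLOR_RGB2HSV)
    m=cv2.inRange(h,(8,60,90),(28,255,255))
    cs,_=cv2.findContours(m,cv2.RETR_EXTERNAL,cv2.CHAIN_APPROX_NONE)
    return [k for k in cs if cv2.contourArea(k)>200]
def circ(p):
    A=np.c_[2*p[:,:2],np.ones(len(p))];s=np.linalg.lstsq(A,(p[:,:2]**2).sum(1),rcond=None)[0]
    return s[:2],np.sqrt(s[2]+s[0]**2+s[1]**2)
E
python3 - <<'E'
import pickle;from h import *
import workcell
print([ (k,getattr(workcell,k)) for k in dir(workcell) if 'grasp' in k or 'offset' in k])
d=pickle.load(open("c0.pkl","rb"))
for n in d:
    for k in gold(d[n]):
        p=onplane(d[n],k.reshape(-1,2),15);c,r=circ(p)
        print(n,k.mean(0).round(),c.round(1),r.round(1))
c=d["top"]
f=c["frame"][190:300,270:390];g=d["side"]["frame"][215:300,280:365]
cv2.imwrite("pics/crop.png",np.hstack([cv2.resize(f,(400,366),interpolation=2),cv2.resize(g,(366,366),interpolation=2)])[:,:,::-1])
D=c["depth"]
print(D[200:290:6,295:365:6].round().astype(int))
E
```

```text
[('grasp_offset', 18.700000000000003)]
top [[270. 470.]] [ 56.3 100.8] 64.9
top [[359. 465.]] [ 65.6 -64.7] 24.7
top [[440. 227.]] [ 513.6 -228.8] 30.2
top [[214. 221.]] [525.  216.3] 30.3
top [[171. 166.]] [640.4 311.1] 28.3
top [[480. 160.]] [ 655.4 -320.1] 22.6
top [[315. 130.]] [717.5  17.3] 35.0
top [[377. 123.]] [ 732.9 -108.3] 23.7
top [[344. 102.]] [780.8 -42.6] 31.7
top [[323.  86.]] [819.3   1.4] 27.0
top [[370.  80.]] [833.8 -97.8] 25.9
side [[553. 375.]] [-19.3  28.6] 75.3
side [[615. 403.]] [51.4 22.1] 244.2
side [[241. 313.]] [518.2 221.7] 36.6
side [[169. 310.]] [650.6 294.4] 41.7
side [[424. 386.]] [169.8 145. ] 167.7
side [[ 23. 303.]] [924.2 434.5] 58.1
side [[394. 313.]] [499.2  37.6] 258.9
side [[613. 256.]] [-131.  -455.1] 82.3
side [[349. 227.]] [ 507.3 -218. ] 39.0
side [[462. 245.]] [ 229.6 -323.7] 95.4
side [[243. 217.]] [ 789.6 -101.6] 51.9
side [[185. 220.]] [901.5 -43.5] 87.5
side [[217. 205.]] [ 887.6 -120.5] 71.9
side [[250. 194.]] [ 879.5 -210.9] 94.5
side [[223. 167.]] [1107.7 -441.2] 265.8
side [[233. 125.]] [1453.2 -897.6] 331.2
side [[246.  78.]] [ 
[... 404 characters left out ...]
 1005]
 [1005 1007 1006  948  944  944  941  947  943  944 1007 1006]
 [1003 1003  944  942  938  916  919  916  935  943 1002 1001]
 [ 999 1000  940  935  911  941  940  933  921  937 1002  999]
 [ 999  999  943  932  928  939  934  936  919  934  999  995]
 [ 991  995  942  931  909  934  933  931  910  931  995  994]
 [ 992  997  990  930  929  916  910  909  928  935  996  992]
 [ 991  994  991  932  927  927  922  925  930  929  937  989]
 [ 989  990  985  932  933  932  935  937  938  945  990  987]
 [ 984  989  987  974  977  986  984  988  983  984  988  986]
 [ 980  984  986  985  984  984  984  986  985  987  984  982]
 [ 982  982  980  982  982  980  980  980  981  979  981  984]]
```

View pics/crop.png

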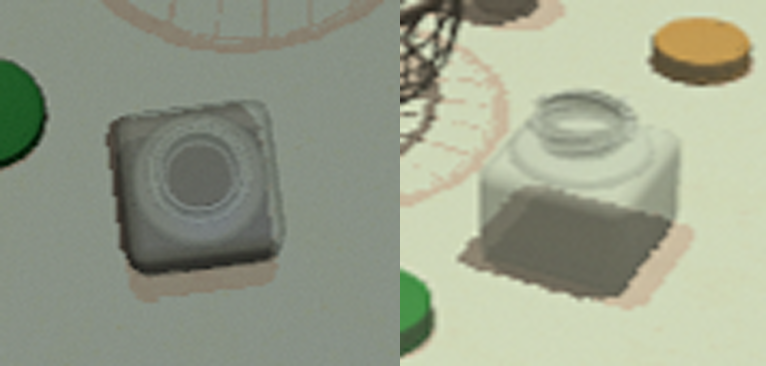

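The crop shows the open jar's mouth at top-view pixel (330,242), with the gold lid on the right clearly separate. The glass gives depth readings, so I can fit the rim from depth.

Run:
```python
import pickle;from h import *
d=pickle.load(open("c0.pkl","rb"));c=d["top"]
def pts(c,u0,u1,v0,v1):
    v,u=np.mgrid[v0:v1,u0:u1];uv=np.c_[u.ravel(),v.ravel()]
    n=undist(c,uv);z=c["depth"][v,u].ravel();Rw,o=pose(c)
    return uv,(np.c_[n,np.ones(len(n))]*z[:,None])@Rw.T+o
uv,p=pts(c,290,370,200,290)
m=p[:,2]>76;q=p[m];print(m.sum(),circ(q),q[:,2].max(),(q[:,:2].max(0)+q[:,:2].min(0))/2)
b=(p[:,2]>35);r=cv2.minAreaRect(p[b][:,:2].astype(np.float32));print("body",r, np.percentile(p[b][:,2],[20,50,90]))
for u0,v0 in((192,198),(416,204)):
    uv,p=pts(c,u0,u0+48,v0,v0+48);m=(p[:,2]>9)
    print("lid",m.sum(),p[m].mean(0),np.median(p[m][:,2]),circ(cv2.convexHull(p[m][:,:2].astype(np.float32)).reshape(-1,2)),np.median(p[~m][:,2]))
s=d["side"];uv,p=pts(s,295,350,225,262);m=p[:,2]>76;print("side rim",m.sum(),circ(p[m]))
```

```text
407 (array([387.66508462, -10.44386561]), np.float64(87.22998383102743)) 976.7633459639724 [389.41295163 -10.83184313]
body ((399.40264892578125, -20.525238037109375), (231.71363830566406, 88.07498931884766), 7.420395851135254) [57.49417873 61.45336116 81.98366485]
lid 793 [522.2077492  212.73580449  24.19410723] 14.586704733878605 (array([411.74062117, 112.17696313]), np.float64(169.84697932672597)) 0.3606839093226881
lid 803 [ 510.96882791 -225.41608279   23.79887146] 14.275892517555121 (array([ 406.86547044, -124.32746787]), np.float64(168.7608607012583)) -0.056613238170371005
side rim 213 (array([262.57478466, 358.82574984]), np.float64(423.0251269527723))
```

>>> apply_moves --steps '[[[0,0,0],[0,0,-0.046],1],[[0,0,0],[0,0,-0.046],1],[[0,0,0],[0,0,-0.046],1],[[0,0,0],[0,0,-0.046],1],[[0,0,0],[0,0,-0.046],1],[[0,0,0],[0,0,-0.046],1],[[0,0,0],[0,0,-0.046],1],[[0,0,0],[0,0,-0.046],1],[[0,0,0],[0,0,-0.046],1],[[0,0,0],[0,0,-0.046],1],[[0,0,0],[0,0,-0.046],1],[[0,0,0],[0,0,-0.046],1],[[0,0,0],[0,0,-0.046],1],[[0,0,0],[0,0,-0.046],1],[[0,0,0],[0,0,-0.046],1],[[0,0,0],[0,0,-0.046],1],[[0,0,0],[0,0,-0.046],1],[[0,0,0],[0,0,-0.046],1],[[0,0,0],[0,0,-0.046],1],[[0,0,0],[0,0,-0.0086],1]]'

```text
t: 2.1
eef_pos: [189.3, -489.5, 230.9]
eef_rot: [3.141, -0.0, -3.139]
contact_force: [-0.3, -0.1, -0.4]
finger_gap: 0.999
finger_force: 0.0
```

Run:
```python
import pickle;from h import *
d=pickle.load(open("c0.pkl","rb"))
def pts(c,u0,u1,v0,v1):
    v,u=np.mgrid[v0:v1,u0:u1];uv=np.c_[u.ravel(),v.ravel()]
    n=undist(c,uv);z=c["depth"][v,u].ravel();Rw,o=pose(c)
    P=(np.c_[n,np.ones(len(n))]*z[:,None])@Rw.T+o
    return P[z>0]
def med(p):return (p[:,:2].max(0)+p[:,:2].min(0))/2
for n,w in(("top",(290,370,200,290)),("side",(295,350,225,262))):
    p=pts(d[n],*w);q=p[(p[:,2]>76)&(p[:,2]<95)]
    h=cv2.convexHull(q[:,:2].astype(np.float32)).reshape(-1,2)
    print(n,len(q),q.mean(0),circ(q),circ(h),med(q))
p=pts(d["top"],290,370,200,290);b=(p[:,2]>35)&(p[:,2]<95)
print("body",cv2.minAreaRect(p[b][:,:2].astype(np.float32)))
for n,u0,v0 in(("top",192,198),("top",416,204),("side",217,290),("side",330,208)):
    p=pts(d[n],u0,u0+48,v0,v0+48);m=(p[:,2]>9)&(p[:,2]<30)
    print("lid",n,m.sum(),p[m].mean(0),circ(cv2.convexHull(p[m][:,:2].astype(np.float32)).reshape(-1,2)))
```

```text
top 381 [469.81481395 -11.49171881  81.94327788] (array([470.37681856, -11.2648022 ]), np.float64(24.393881263505953)) (array([470.59217913, -11.14323156]), np.float64(28.25329314854986)) [470.42578816 -10.83184313]
side 208 [469.70569193  -8.87748031  81.28510791] (array([471.07161656,  -9.56612519]), np.float64(23.363378170466248)) (array([471.21566965,  -9.60653287]), np.float64(27.670045339768983)) [470.90924265  -8.94516051]
body ((470.6106262207031, -11.306755065917969), (88.15079498291016, 88.07869720458984), 7.302687168121338)
lid top 785 [524.66998555 214.95910533  14.48639524] (array([525.31254619, 215.48573394]), np.float64(31.561714955126188))
lid top 795 [ 513.28699667 -227.6298236    14.20929184] (array([ 513.78752902, -228.1198462 ]), np.float64(31.66103000108096))
lid side 555 [523.59354388 215.11160896  13.78796126] (array([527.45973579, 215.53820415]), np.float64(57.019624041058094))
lid side 239 [ 513.89311107 -225.7397306    13.89010564] (array([ 514.46595647, -227.72771511]), np.float64(32.10876306789002))
```

>>> apply_moves --steps '[[[-0.0324,0.0261,0.015],[0,0,0],1],[[-0.0324,0.0261,0.015],[0,0,0],1],[[-0.0324,0.0261,0.015],[0,0,0],1],[[-0.0324,0.0261,0.015],[0,0,0],1],[[-0.0324,0.0261,0.015],[0,0,0],1],[[-0.0324,0.0261,0.015],[0,0,0],1],[[-0.0324,0.0261,0.015],[0,0,0],1],[[-0.0324,0.0261,0.015],[0,0,0],1],[[-0.0324,0.0261,0.015],[0,0,0],1],[[-0.0324,0.0261,0.015],[0,0,0],1],[[0,0,0.04],[0,0,0],1],[[0,0,0],[0,0,0],1]]'

```text
t: 3.3
eef_pos: [510.5, -226.1, 35.5]
eef_rot: [3.137, -0.01, 3.141]
contact_force: [-1.1, 0.3, -2.3]
finger_gap: 0.998
finger_force: 0.0
```

>>> apply_moves --steps '[[[0,0,0],[0,0,0],1],[[0,0,0],[0,0,0],1]]'

```text
t: 3.5
eef_pos: [513.8, -229.9, 43.5]
eef_rot: [-3.14, 0.003, 3.14]
contact_force: [0.0, -0.1, 0.2]
finger_gap: 1.005
finger_force: 0.0
```

>>> apply_moves --steps '[[[0,0,0.015],[0,0,0],1],[[0,-0.001,0.015],[0,0,0],1],[[0,0,0.01],[0,0,0],1],[[0,0,0.005],[0,0,0],1],[[0,0,0],[0,0,0],1],[[0,0,0],[0,0,0],1]]' --newtons 50

```text
t: 4.1
eef_pos: [513.5, -229.8, -3.5]
eef_rot: [-3.141, 0.0, 3.142]
contact_force: [-0.3, -0.4, 0.7]
finger_gap: 1.002
finger_force: 0.0
```

>>> apply_moves --steps '[[[0,0,0],[0,0,0],-1],[[0,0,0],[0,0,0],-1],[[0,0,0],[0,0,0],-1],[[0,0,0],[0,0,0],-1],[[0,0,0],[0,0,0],-1],[[0,0,0],[0,0,0],-1]]' --newtons 50

```text
t: 4.7
eef_pos: [514.2, -230.1, -2.2]
eef_rot: [-3.14, 0.002, -3.142]
contact_force: [-1.5, 0.3, 5.6]
finger_gap: 0.731
finger_force: 54.8
```

>>> apply_moves --steps '[[[0,0,-0.02],[0,0,0],-1],[[0,0,-0.04],[0,0,0],-1],[[0,0,-0.04],[0,0,0],-1],[[0.007,0.036,-0.02],[0,0,0],-1],[[0.007,0.036,0],[0,0,0],-1],[[0.007,0.036,0],[0,0,0],-1],[[0.007,0.036,0],[0,0,0],-1],[[0.007,0.036,0],[0,0,0],-1],[[0.005,0.025,0],[0,0,0],-1],[[0.003,0.014,0],[0,0,0],-1],[[0,0,0],[0,0,0],-1],[[0,0,0],[0,0,0],-1],[[0,0,0],[0,0,0],-1]]'

```text
t: 6.0
eef_pos: [470.5, -11.7, 116.3]
eef_rot: [-3.141, 0.0, 3.14]
contact_force: [-0.0, -0.1, -1.1]
finger_gap: 0.726
finger_force: 54.7
```

>>> apply_moves --steps '[[[0,0.001,0.015],[0,0,0],-1],[[0,0,0.012],[0,0,0],-1],[[0,0,0.005],[0,0,0],-1],[[0,0,0.002],[0,0,0],-1],[[0,0,0.002],[0,0,0],-1],[[0,0,0],[0,0,0],-1]]'

```text
t: 6.6
eef_pos: [470.5, -9.8, 80.5]
eef_rot: [-3.141, 0.0, 3.141]
contact_force: [0.0, 0.3, 0.1]
finger_gap: 0.726
finger_force: 54.7
```

>>> apply_moves --steps '[[[0,0,0.001],[0,0,0],-1],[[0,0,0.001],[0,0,0],-1],[[0,0,0.001],[0,0,0],-1],[[0,0,0],[0,0,0],-1]]'

```text
t: 7.0
eef_pos: [470.3, -9.8, 77.2]
eef_rot: [-3.141, 0.0, -3.142]
contact_force: [0.6, -0.7, -0.6]
finger_gap: 0.731
finger_force: 54.7
```

>>> apply_moves --steps '[[[0,0,0.001],[0,0,0],-1],[[0,0,0.001],[0,0,0],-1],[[0,0,0],[0,0,0],-1]]'

```text
t: 7.3
eef_pos: [470.2, -9.8, 75.1]
eef_rot: [-3.141, -0.0, 3.142]
contact_force: [-0.5, -0.5, -0.2]
finger_gap: 0.725
finger_force: 54.7
```

>>> apply_moves --steps '[[[0,0,0.001],[0,0,0],-1],[[0,0,0.001],[0,0,0],-1],[[0,0,0],[0,0,0],-1]]'

```text
t: 7.6
eef_pos: [470.8, -9.8, 74.1]
eef_rot: [-3.141, 0.002, 3.142]
contact_force: [-0.8, -0.5, 4.8]
finger_gap: 0.727
finger_force: 55.2
```

>>> apply_moves --steps '[[[0,0,0.0005],[0,0,0.04],-1],[[0,0,0.0005],[0,0,0.04],-1],[[0,0,0.0005],[0,0,0.04],-1],[[0,0,0.0005],[0,0,0.04],-1],[[0,0,0],[0,0,0],-1]]'

```text
t: 8.1
eef_pos: [471.0, -9.7, 72.2]
eef_rot: [3.141, 0.002, 2.637]
contact_force: [0.5, -0.2, 4.8]
finger_gap: 0.728
finger_force: 55.3
```

>>> apply_moves --steps '[[[0,0,0.0005],[0,0,0.04],-1],[[0,0,0.0005],[0,0,0.04],-1],[[0,0,0.0005],[0,0,0.04],-1],[[0,0,0.0005],[0,0,0.04],-1],[[0,0,0],[0,0,0],-1]]'

```text
t: 8.6
eef_pos: [471.1, -9.8, 70.3]
eef_rot: [3.14, 0.001, 2.135]
contact_force: [0.3, -1.1, 4.6]
finger_gap: 0.733
finger_force: 55.3
```

>>> apply_moves --steps '[[[0,0,0.0005],[0,0,0.04],-1],[[0,0,0.0005],[0,0,0.04],-1],[[0,0,0],[0,0,0.04],-1],[[0,0,0],[0,0,0],-1]]'

```text
t: 9.0
eef_pos: [471.3, -9.8, 69.7]
eef_rot: [3.139, 0.001, 1.758]
contact_force: [-0.2, -0.7, 7.3]
finger_gap: 0.73
finger_force: 55.5
```

Run:
```python
from workcell import *
s=read_state();print(s["contact_force"],s["ft_torque"],s["joints"])
```

```text
[-0.20478865 -0.65801911  7.26284416] [-0.03373955  0.14703126 -0.04072124] [-9.91431409e-02  1.96183411e-02  1.76520818e+00  3.55555039e-05
  1.35387905e+00 -2.86629504e-01]
```

>>> apply_moves --steps '[[[0,0,0],[0,0,0.03],-1],[[0,0,0],[0,0,0.03],-1],[[0,0,0],[0,0,0.03],-1],[[0,0,0],[0,0,0],-1]]'

```text
t: 9.4
eef_pos: [471.3, -9.9, 69.6]
eef_rot: [3.139, 0.0, 1.476]
contact_force: [0.3, -0.9, 7.0]
finger_gap: 0.731
finger_force: 55.5
```

Run:
```python
from workcell import *
s=read_state();print(s["contact_force"],s["ft_torque"],s["joints"])
import cv2
c=read_camera("side");cv2.imwrite("pics/s1.png",cv2.resize(c["frame"][180:320,240:400],(640,560),interpolation=2)[:,:,::-1])
```

```text
[ 0.34622162 -0.90475054  6.96350163] [-0.08239532  0.06260463 -0.06495092] [-9.92355378e-02  1.96146119e-02  1.76526895e+00 -1.87474804e-04
  1.35392225e+00 -4.81551267e-03]
```

View pics/s1.png

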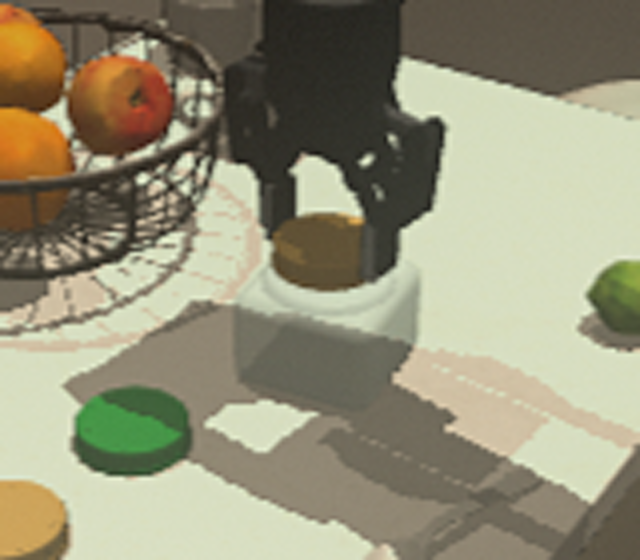

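The picture shows the lid down on the neck at (320,250) in the crop, level, with the jar standing. It has stopped sinking. I'll make a final tightening turn with a slightly firmer push.

>>> apply_moves --steps '[[[0,0,0.001],[0,0,0.03],-1],[[0,0,0.001],[0,0,0.03],-1],[[0,0,0],[0,0,0.03],-1],[[0,0,0],[0,0,0.03],-1],[[0,0,0],[0,0,0.03],-1],[[0,0,0],[0,0,0],-1]]'

```text
t: 10.05
eef_pos: [472.6, -9.8, 69.5]
eef_rot: [3.136, -0.003, 1.005]
contact_force: [0.5, 0.0, 16.5]
finger_gap: 0.73
finger_force: 56.3
```

Run:
```python
from workcell import *
s=read_state();print(s["contact_force"],s["ft_torque"],s["eef_pos"])
```

```text
[5.26249802e-01 1.06667695e-02 1.65044227e+01] [ 0.12612123  0.20328131 -0.23651962] [472.63992717  -9.81261962  69.49286825]
```

>>> apply_moves --steps '[[[0,0,-0.003],[0,0,0],-1],[[0,0,0],[0,0,0],1],[[0,0,0],[0,0,0],1],[[0,0,0],[0,0,0],1],[[0,0,0],[0,0,0],1],[[0,0,-0.01],[0,0,0],1],[[0,0,-0.03],[0,0,0],1],[[0,0,-0.04],[0,0,0],1],[[0,0,-0.04],[0,0,0],1],[[-0.045,0,-0.02],[0,0,0],1],[[-0.045,0,0],[0,0,0],1],[[-0.045,0,0],[0,0,0],1],[[-0.045,0,0],[0,0,0],1],[[0,0,0],[0,0,0],1],[[0,0,0],[0,0,0],1],[[0,0,0],[0,0,0],1]]'

```text
t: 11.65
eef_pos: [374.2, -161.2, 209.7]
eef_rot: [3.141, -0.0, 1.006]
contact_force: [0.0, 0.9, 0.2]
finger_gap: 1.002
finger_force: 0.0
```

Run:
```python
from workcell import *;from h import *
s=read_state();print(s["eef_pos"])
def pts(c,u0,u1,v0,v1):
    v,u=np.mgrid[v0:v1,u0:u1];uv=np.c_[u.ravel(),v.ravel()]
    n=undist(c,uv);z=c["depth"][v,u].ravel();Rw,o=pose(c)
    P=(np.c_[n,np.ones(len(n))]*z[:,None])@Rw.T+o
    return P[z>0]
c=read_camera("top");e=read_camera("side")
for n,x,w in(("top",c,(290,370,200,290)),("side",e,(285,365,222,300))):
    p=pts(x,*w);m=(p[:,2]>78)&(p[:,2]<100);q=p[m]
    A=np.c_[q[:,:2]-q[:,:2].mean(0),np.ones(len(q))]
    print(n,m.sum(),circ(cv2.convexHull(q[:,:2].astype(np.float32)).reshape(-1,2)),np.median(q[:,2]),np.linalg.lstsq(A,q[:,2],rcond=None)[0])
    b=(p[:,2]>35)&(p[:,2]<75);print(cv2.minAreaRect(p[b][:,:2].astype(np.float32)))
p=pts(c,192,240,198,246);m=(p[:,2]>9)&(p[:,2]<30);print("other lid",p[m].mean(0),"table",np.median(p[abs(p[:,2])<5][:,2]))
a=cv2.resize(c["frame"][180:300,200:400],(400,240),interpolation=2)
b=cv2.resize(e["frame"][180:320,240:400],(400,350),interpolation=2)
cv2.imwrite("pics/end.png",np.vstack([a,b])[:,:,::-1])
```

```text
[ 374.23291378 -161.15521392  209.7145952 ]
top 975 (array([469.61358125,  -9.28058973]), np.float64(31.603192955015075)) 86.03320613392907 [ 1.34542309e-02 -5.50491091e-03  8.60128409e+01]
((468.380859375, -10.125568389892578), (87.79373168945312, 88.82787322998047), 78.80834197998047)
side 396 (array([470.30875421,  -8.46126925]), np.float64(32.4289548212162)) 85.84522715806227 [ 2.35814027e-02 -4.20602598e-02  8.52628975e+01]
((529.5830688476562, -25.051002502441406), (92.0650863647461, 217.20870971679688), 75.19942474365234)
other lid [524.62682332 215.19008521  14.38214384] table 0.3764920400948313
```

View pics/end.png

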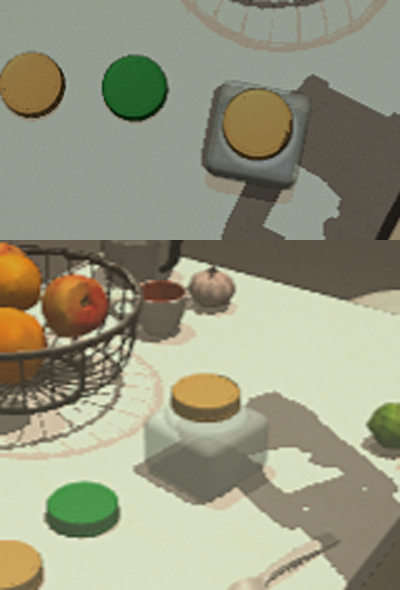

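The final views show the lid level and centred on the jar, top at about 86.5 mm (87 is home). The jar turned along with it at the end, so it is tight. The other gold lid lies untouched at top-view pixel (216,222).

```bash
python3 -c "
from workcell import *
print(job_done())"
```

```text
the job is handed in; nothing more can be done
None
```

The job is handed in with no verdict shown: the right-hand gold lid, the first one tried, screwed down as the fitting one should and reads level and fully home, so the other was not tried and still lies on the worktop; the jar stands within a few mm of its start, turned about 18 degrees by the tightening.

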